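# Fit the transport locking pin of a bench shaker by feel

## Task

Lock the shaker for transport: take the locking pin out of its stand, put it down through the bush of the sliding guide plate on top of the shaker, and with the tip resting lightly on the carriage hidden underneath, slide along until the tip drops into the carriage's locking hole. Seat the pin fully home, with its collar down flat on the bush, and let go of it. Be gentle: never push on the shaker with the pin harder than about 35 N (3.5 kg), and do not disturb the glassware and bottle standing round about.

Things in the scene. Friction and masses are not known exactly. Their poses are not given: they have to be found in the camera images.
- pin: the locking pin, steel, upright: round shank 12 mm in diameter and 55 mm long with a tapered nose (9 mm wide at the tip, full width 4 mm up), then a round collar 27 mm in diameter and 5 mm thick, then a black square grip 20 x 20 mm and 40 mm tall; 100 mm long in all, 0.12 kg. Origin at the centre of the tip, z up along the pin to the grip; x and y are square to the flat faces of the grip.
- pin_collar (a point): the centre of the underside of the pin's collar, on the pin's axis 55 mm above its tip
- stand: grey block 50 x 50 mm and 62 mm tall on a 70 x 66 mm foot, fixed to the worktop; the pin stands in a 15 mm hole in it, collar on the block's top. Origin at the centre of its underside. It and the beaker swap sides from time to time: either may stand left or right of the shaker.
- shaker: low grey shaker base, 130 mm (x) by 270 mm (y), cover top 64 mm above the worktop, fixed to it. Origin at the centre of its underside, z up; its front panel with a knob faces its -x. On the cover two steel rails run along y, and between them slides the guide plate, under which the carriage lies out of sight.
- deck_mid (a point): fixed point in the shaker at its x = 0, y = 0, 45 mm up: the level of the hidden carriage's flat deck. The deck has one 14 mm through hole on the line x = 0, anywhere from y = -20 to +32 mm of here (unmeasured), 15 to 70 mm to the +y side of the bush's start. The deck is sprung: it gives at most 6 mm downward, from about 2 N on and 1.5 N per mm. It is braked and does not move along y.
- bush_mouth (a point): centre of the top of the bush, a 34 x 34 mm steel block on the guide plate with a 15 mm hole right through, 5 mm wider at its chamfered mouth. Its top is 80 mm above the worktop, 35 mm above the carriage deck: a pin that has not found the hole stands with its collar 20 mm (pressed down: 14 mm) above the bush. When home, the collar lies on the bush and the tip is 25 mm above the worktop.
- guide (a joint): position of the sliding guide plate along the shaker's +y, m: 0 (bush at y = -38 mm of the shaker's frame) to 0.076 (y = +38 mm). It starts at 0 to 0.003. It slides with about 1 N.
- beaker: glass beaker with a lip, about 58 x 63 mm, 69 mm tall; origin at the centre of its underside; a bystander
- jar: glass jar, 60 mm in diameter, 82 mm tall; origin at the centre of its underside; a bystander
- dish: low glass dish, 85 mm in diameter, 36 mm tall; origin at the centre of its underside; a bystander
- bottle: brown bottle with a dark stopper, 60 mm in diameter, 112 mm tall; origin at the centre of its underside; a bystander
- ph_meter: benchtop meter of the place, left of the work: dark box with a lit display; an upright rod 0.30 m tall with an electrode arm stands 60 mm to the +x and 59 mm to the -y side of its origin (centre of the box's underside). Fixed; an obstacle to keep the arm clear of.

How it is judged:
By the outcome, as a careful person would: the job done as asked, in the order asked, and still so for the second after the job is handed in, with the robot touching nothing.
It also fails if it takes over 67 s, if anything falls off the work surface, if the arm or the gripper's body presses on something with over 40 N, if the wrist force passes 120 N, or if a joint passes its speed limit or range.

## Robot

A 6-joint arm with a two-finger parallel gripper is mounted at the origin on a cart in front of the work surface, level with it; the furniture and walls round the work are solid. World frame = base frame: x ahead of the robot, y to its left, z up, the work surface at z = 0. Lengths are in m, angles in degrees, forces in N, time in s.
With the tool pointing down it reaches from about 0.375 to 0.9 m from the base axis. Payload 3.1 kg.
Tool frame: the origin (TCP) lies midway between the tips of the shut fingers; the grasp point (between the pads) lies 19 mm behind it; z points along the fingers, y is the direction in which the jaws open and shut (so a half turn about z gives the same grasp; the last joint's range is limited). The gripper opens to 87 mm and grips with 3 to 60 N. Pads are 19 mm wide; open, the fingers measure 117 mm over their backs; the gripper's body (75 mm by 190 mm) begins 51 mm behind the grasp point.
Start: joints at [59.903, 30.224, 82.088, -0, 67.689, -10.227], TCP at [0.212, 0.588, 0.223] pointing down, gripper open.
Joint ranges: [-176.69, 176.69], [-43.24, 126.21], [12.49, 139.97], [-82, 262], [0, 151.66], [-163.58, 163.58]. Speed limits (degrees/s): [159.86, 159.86, 180, 180, 180, 180].

## Interface

Orientations are given as a 3x3 rotation matrix whose columns are the frame's x, y, z axes.
In Python, from rig import bot gives the robot as it stands.
- The arm moves only by the tool carry_out, never from a script. Its arguments are lists of equal length, an entry for each row: "grip": the gripper's target within -1 to 1 (fully open at 1, half-way at 0, shut at -1); "slide": the shift along the tool's x, y, z in mm, a list of three; "twist": the turn, a rotation vector about the tool's x, y, z in rad, a list of three. In form: {"grip": [grip, ...], "slide": [[dx, dy, dz], ...], "twist": [[wx, wy, wz], ...]}. A call has 1 to 12 rows; each row shifts and turns the pose as measured when the row begins, along the tool's axes as they then stand; what a row does not reach is not made up. A row lasts 1/10 s, in which the tool goes at most 50 mm and 8.59 degrees, less where a joint would pass 70% of its speed; a pose out of reach is approached as far as the arm can. A call is refused whole if a number of a shift passes 50 or a number of a turn 0.15, either way. A call with a gripper value outside its range is refused whole. The fingers move at their own pace and stop on an object; the grip force is fixed at half the most. Time passes only in rows, so rows that do not move let the fingers close. It gives the time, the measured TCP pose, the force and the opening at its end, in the units of the state.
- bot.read_state(): the state, without advancing time (a new reading comes with each control period).
- bot.capture(name): name is "side" or "top"; returns a dict with "color" (480x640x3 uint8, red, green, blue), "depth" (480x640 float32, m along the optical axis (not along the pixel's ray), 0 where there is no reading), "fx", "fy", "cx", "cy" (pixels), "k1" (the pictures are not rectified: a ray, as slopes to the right and down, at radius r is drawn at 1 + k1 r^2 times it, then the intrinsics apply), "position" and "rotation" of the camera in the world. Camera axes: x right, y up, looking along -z (the intrinsics and any distortion apply to the point x, -y, -z); pixel columns grow to the right and rows downward; lengths in m; the calibration is good to about 2 mm. A picture is of the moment at which its call begins.
- bot.hand_in(): hands the job in, once; it reports no verdict.
The state is a dict: "time_s": time; "joint_positions": joint angles; "qvel": joint speeds; "tau": joint torques, N m; "position": TCP position; "tcp_rot": TCP orientation; "force": force on the tool from outside, world axes, zero at the start; "moment": the same for the moment, N m; "opening": opening from 0.0 (shut) to 1.0 (fully open).
Only numpy, scipy, OpenCV 4.12 (cv2) and the standard library are available. Lean on these libraries where they do the work, as an engineer would, in place of code of your own. Each camera call takes 0.05 s, during which the arm holds its last target.

## Working session

There is one attempt and no reset: what is moved stays moved. The work goes in short steps, Python scripts to look and compute and a tool call to move; the robot and the scene stay as the last step left them, time stands still between calls to the robot, and variables do not carry over. Pictures are saved under pics/ and viewed, and the job is handed in when it is done.

Besides the shell and the picture viewer there is one more tool, called after ">>>" as a command line: name --argument value ..., lists and objects as JSON in quotes. carry_out: Moves the arm, as the interface text tells. Its arguments: {"type":"object","properties":{"grip":{"type":"array"},"slide":{"type":"array"},"twist":{"type":"array"}},"required":["grip","slide","twist"]}

```bash
mkdir -p pics; ls
cat > h.py <<'E'
import numpy as np, cv2
from rig import bot
def save(n,f):
    c=bot.capture(n); cv2.imwrite('pics/'+f+'.png',cv2.cvtColor(c['color'],cv2.COLOR_RGB2BGR)); np.save('pics/'+f+'.npy',c,allow_pickle=True); return c
def load(f): return np.load('pics/'+f+'.npy',allow_pickle=True).item()
def ray(c,u,v):
    d=np.array([(u-c['cx'])/c['fx'],(v-c['cy'])/c['fy']]); s=d.copy()
    for _ in range(30): s=d/(1+c['k1']*(s@s))
    return np.array(c['position']),np.array(c['rotation'])@np.array([s[0],-s[1],-1.0])
def onz(c,u,v,z):
    p,d=ray(c,u,v); return p+d*(z-p[2])/d[2]
def atdepth(c,u,v):
    p,d=ray(c,u,v); return p+d*float(c['depth'][int(round(v)),int(round(u))])
def proj(c,P):
    q=np.array(c['rotation']).T@(np.array(P)-c['position']); s=np.array([q[0],-q[1]])/-q[2]; s=s*(1+c['k1']*(s@s))
    return s*[c['fx'],c['fy']]+[c['cx'],c['cy']]
def tri(c1,uv1,c2,uv2):
    p,d=ray(c1,*uv1);q,e=ray(c2,*uv2)
    t=np.linalg.lstsq(np.c_[d,-e],q-p,rcond=None)[0]; a=p+d*t[0];b=q+e*t[1]
    return (a+b)/2,np.linalg.norm(a-b)
E
python3 - <<'E'
from h import *
for n in('side','top'):
    c=save(n,n+'0'); print(n,c['position'],c['rotation'],c['fx'],c['k1'])
print(bot.read_state())
E
```

```text
pics
side [ 0.20838495 -0.71479589  0.68444978] [[ 0.91382995  0.2363935  -0.33020135]
 [-0.40584425  0.50293309 -0.76311778]
 [-0.0143269   0.8313702   0.55553427]] 451.67002104379185 -0.1100480926658336
top [0.39994188 0.0876858  1.28637348] [[ 6.53784771e-03  9.92376629e-01 -1.23068614e-01]
 [-9.99978620e-01  6.50390740e-03 -6.77526370e-04]
 [ 1.28065533e-04  1.23070412e-01  9.92397933e-01]] 469.8287817942782 0.008279130446973273
{'time_s': 0.1, 'joint_positions': array([ 5.99024859e+01,  3.02741040e+01,  8.21488647e+01, -1.98736933e-03,
        6.76879374e+01, -1.02277437e+01]), 'qvel': array([ 0.02870627, -0.10785147, -0.14226311,  0.02433341,  0.09199081,
        0.03198436]), 'tau': array([-2.44699322e-04, -4.40986705e+01, -1.77149177e+01,  6.34562527e-02,
        5.34042902e-02, -2.38531038e-05]), 'position': array([0.21208134, 0.58722437, 0.22166549]), 'tcp_rot': array([[-9.40471922e-01,  3.39870086e-01, -9.42926497e-04],
       [ 3.39871251e-01,  9.40470454e-01, -1.69078606e-03],
       [ 3.12146908e-04, -1.91061042e-03, -9.99998126e-01]]), 'force': array([-0.14252493,  0.17875193,  0.59106253]), 'moment': array([-0.0080832 ,  0.00711017, -0.03132463]), 'opening': 0.9989319700237995}
```

View pics/side0.png

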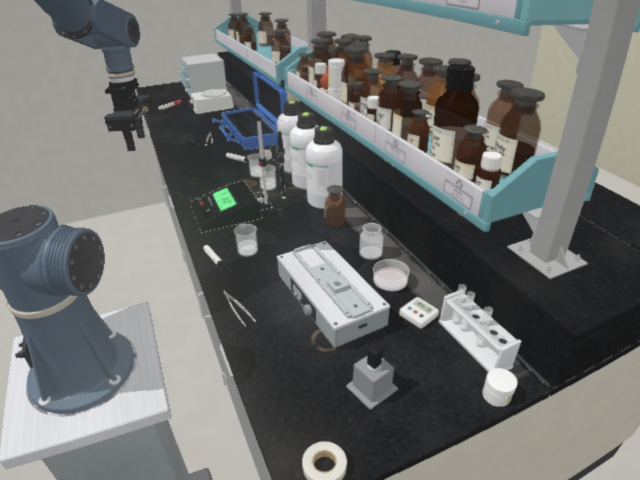

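View pics/top0.png

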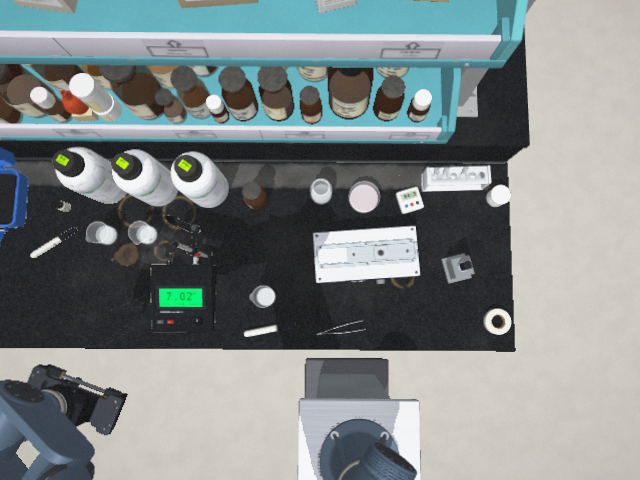

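The pin stands in the stand at the right: side (375,372), top (457,267). The shaker is at top (367,254), and the bush appears to be near (381,252). The beaker is on the left at (262,297). I'll zoom in next.

Run:
```python
import cv2
a=cv2.imread('pics/top0.png')[215:295,300:490]; cv2.imwrite('pics/tc.png',cv2.resize(a,None,fx=4.2,fy=4.2,interpolation=cv2.INTER_CUBIC))
a=cv2.imread('pics/side0.png')[230:410,270:410]; cv2.imwrite('pics/sc.png',cv2.resize(a,None,fx=3.3,fy=3.3,interpolation=cv2.INTER_CUBIC))
```

```text
(no output)
```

View pics/tc.png

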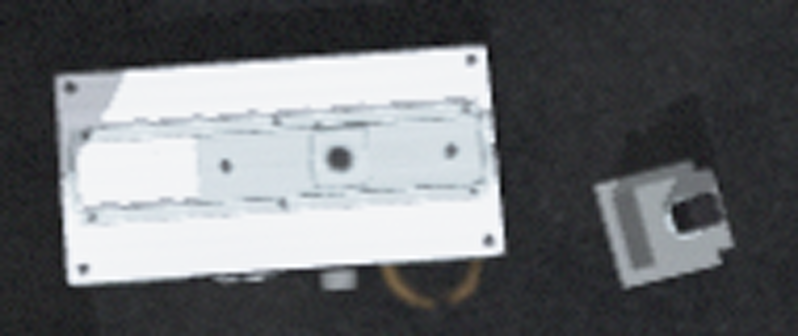

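View pics/sc.png

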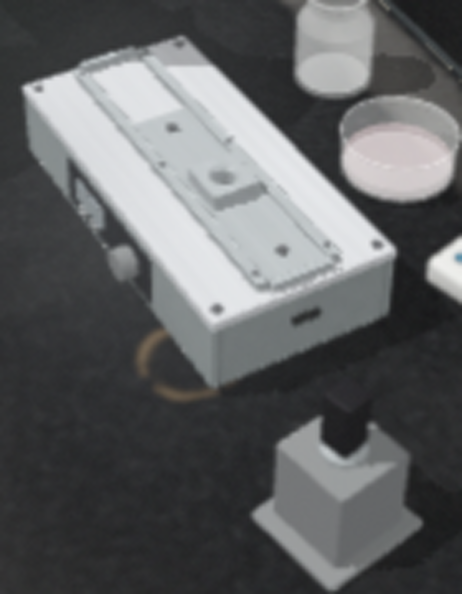

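Run:
```python
from h import *
t=load('top0');s=load('side0')
f=lambda x,y:(x/4.2+300-.38,y/4.2+215-.38)
g=lambda x,y:(x/3.3+270-.35,y/3.3+230-.35)
C=[onz(t,*f(*p),.064) for p in[(55,75),(487,45),(505,254),(70,286)]]
for p in C:print(p.round(4))
C=np.array(C);print('centre',C.mean(0)); print([np.linalg.norm(C[i]-C[i-1]) for i in range(4)])
e=(C[0]-C[1])+(C[3]-C[2]); yaw=np.degrees(np.arctan2(-e[0],e[1]));
e2=(C[0]-C[3])+(C[1]-C[2]); print('yaw',yaw,np.degrees(np.arctan2(e2[1],e2[0])))
# corners of cover in side: far-left, near-left?, etc
cs=[(180,38),(396,252),(217,330),(24,88)]
for a,b in zip([(55,75),(487,45),(505,254),(70,286)],cs): print('tri cover',tri(t,f(*a),s,g(*b)))
print('bush tri',tri(t,f(340,158),s,g(224,177)), onz(t,*f(340,158),.08),onz(s,*g(224,177),.08))
for u,v in [(672,200),(714,190),(724,226),(685,236)]: print(onz(t,*f(u,v),.107))
# grip mask depth
d=t['depth'];
vv,uu=np.mgrid[225:290,435:485]
P=np.array([atdepth(t,u,v) for u,v in zip(uu.ravel(),vv.ravel())]);col=t['color'][225:290,435:485].reshape(-1,3)
m=P[:,2]>.09;print(m.sum());Q=P[m];print(Q[:,2].min(),Q[:,2].max());
m2=(P[:,2]>.1);Q=P[m2];print(Q.mean(0),cv2.minAreaRect((Q[:,:2]*1000).astype(np.float32)))
m3=abs(P[:,2]-.062)<.005;print(P[m3].mean(0),cv2.minAreaRect((P[m3][:,:2]*1000).astype(np.float32)))
```

```text
[0.5879 0.1266 0.064 ]
[ 0.6087 -0.1443  0.064 ]
[ 0.4776 -0.1533  0.064 ]
[0.4561 0.1159 0.064 ]
centre [ 0.53259137 -0.01377058  0.064     ]
[np.float64(0.1322896872225904), np.float64(0.27168638901841646), np.float64(0.13140216272906283), np.float64(0.2700733143937448)]
yaw 4.486034220800255 4.260484625164465
tri cover (array([0.58789327, 0.12692815, 0.05983448]), np.float64(0.0014115973081142302))
tri cover (array([ 0.60936825, -0.14496888,  0.06076718]), np.float64(0.00017729283378812918))
tri cover (array([ 0.47995987, -0.15523509,  0.05759774]), np.float64(0.004048315598921942))
tri cover (array([0.45780868, 0.11558186, 0.06071052]), np.float64(0.0032938488937249693))
bush tri (array([ 0.53632607, -0.05056138,  0.075557  ]), np.float64(0.0017666378872333857)) [ 0.53499077 -0.04974811  0.08      ] [ 0.53481831 -0.0555629   0.08      ]
[ 0.50795232 -0.24539057  0.107     ]
[ 0.51413963 -0.27071304  0.107     ]
[ 0.49254883 -0.27601745  0.107     ]
[ 0.48639918 -0.25254158  0.107     ]
87
0.09003643297521169 1.2863734843736065
[ 0.48025988 -0.19114575  0.35082175] ((447.7266540527344, -95.02978515625), (19.100317001342773, 377.2381896972656), 17.55457878112793)
[ 0.50072039 -0.2625775   0.06196055] ((501.39581298828125, -265.51971435546875), (49.13900375366211, 51.22093963623047), 14.378520011901855)
```

Run:
```python
from h import *
t=load('top0');s=load('side0')
for c,(v0,v1,u0,u1) in((t,(225,290,435,485)),(s,(330,410,340,410))):
    vv,uu=np.mgrid[v0:v1,u0:u1]
    P=np.array([atdepth(c,u,v) for u,v in zip(uu.ravel(),vv.ravel())])
    dk=c['color'][v0:v1,u0:u1].max(2).ravel()<60
    m=(P[:,2]>.098)&(P[:,2]<.115);Q=P[m];print(m.sum(),np.median(Q[:,2]),Q.mean(0),cv2.minAreaRect((Q[:,:2]*1000).astype(np.float32)),Q.min(0),Q.max(0))
    m=(P[:,2]>.072)&(P[:,2]<.2); print('all grip',m.sum(),P[m].mean(0),P[m].min(0),P[m].max(0))
# fit foot edges & block yaw
vv,uu=np.mgrid[225:290,435:485]
P=np.array([atdepth(t,u,v) for u,v in zip(uu.ravel(),vv.ravel())])
for lo,hi in((.055,.069),(.003,.02)):
    m=(P[:,2]>lo)&(P[:,2]<hi);Q=P[m];print(lo,m.sum(),np.median(Q[:,2]),cv2.minAreaRect((Q[:,:2]*1000).astype(np.float32)))
a=cv2.imread('pics/top0.png')[245:290,435:485]; cv2.imwrite('pics/tp.png',cv2.resize(a,None,fx=12,fy=12,interpolation=cv2.INTER_NEAREST))
a=cv2.imread('pics/side0.png')[340:410,340:405]; cv2.imwrite('pics/sp.png',cv2.resize(a,None,fx=8,fy=8,interpolation=cv2.INTER_NEAREST))
```

```text
62 0.10526496800525553 [ 0.50121316 -0.26447235  0.10532214] ((500.9362487792969, -264.7993469238281), (19.887605667114258, 21.403079986572266), 18.79353141784668) [ 0.49079066 -0.27609002  0.09867426] [ 0.51157129 -0.25247882  0.11130748]
all grip 86 [ 0.50023656 -0.26233848  0.09983078] [ 0.48991091 -0.27609002  0.07393231] [ 0.51157129 -0.25241588  0.11130748]
142 0.10571952535135232 [ 0.50070866 -0.27036959  0.10493492] ((502.4709167480469, -268.9529724121094), (21.320411682128906, 19.86834144592285), 15.697392463684082) [ 0.49054685 -0.28014195  0.09801739] [ 0.51299627 -0.25827751  0.10946519]
all grip 296 [ 0.49966689 -0.27225298  0.09466539] [ 0.49032875 -0.28014815  0.07218625] [ 0.51376666 -0.25827751  0.10946519]
0.055 276 0.06180731111372384 ((501.42694091796875, -265.1913757324219), (49.33015441894531, 51.86798095703125), 14.231627464294434)
0.003 408 0.0047018135031937636 ((532.32861328125, -274.6695251464844), (134.90077209472656, 179.81906127929688), 88.7399673461914)
```

View pics/tp.png

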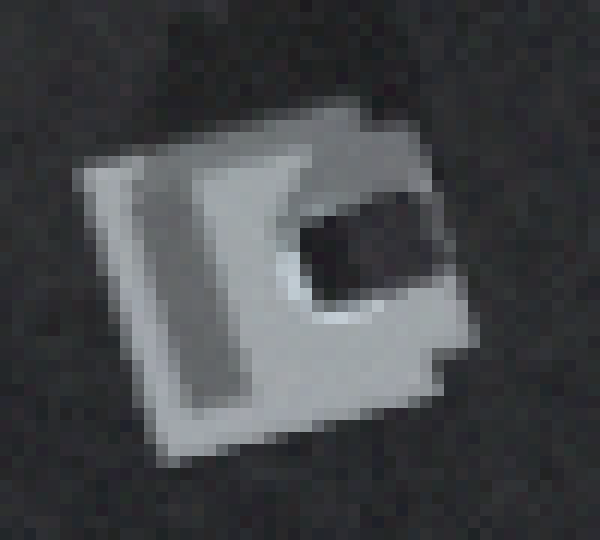

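View pics/sp.png

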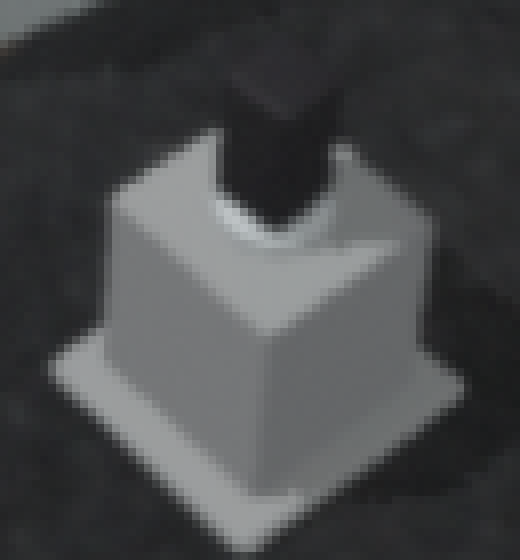

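Run:
```python
from h import *
t=load('top0');s=load('side0')
ut=(435+398/12-.5,245+238/12-.5);us=(340+283/8-.5,340+75/8-.5)
print(tri(t,ut,s,us),onz(t,*ut,.107),onz(s,*us,.107))
# collar ellipse in top & block top rect at .062
blk=[(130,165),(180,405),(440,395)]
print([onz(t,435+a/12-.5,245+b/12-.5,.062).round(4) for a,b in blk])
print('ph',atdepth(t,183,297),'rod?',[atdepth(t,u,v).round(3) for u,v in((195,258),(197,252),(190,245),(180,225))])
```

```text
(array([ 0.50301359, -0.26640709,  0.10371723]), np.float64(0.00015699974498129655)) [ 0.50280036 -0.26545666  0.107     ] [ 0.50126931 -0.26892504  0.107     ]
[array([ 0.5223, -0.2211,  0.062 ]), array([ 0.4701, -0.2306,  0.062 ]), array([ 0.4726, -0.287 ,  0.062 ])]
ph [0.41722025 0.4639864  0.05114615] rod? [array([0.52 , 0.439, 0.044]), array([0.523, 0.4  , 0.168]), array([0.54 , 0.417, 0.168]), array([0.586, 0.44 , 0.178])]
```

>>> carry_out --grip '[1, 1, 1, 1, 1]' --slide '[[0, 0, -45], [0, 0, -45], [0, 0, -45], [0, 0, -45], [0, 0, 0]]' --twist '[[0, 0, -0.15], [0, 0, -0.15], [0, 0, -0.15], [0, 0, -0.15], [0, 0, 0]]'

```text
time_s: 0.6
position: [0.2114, 0.5859, 0.4026]
tcp_rot: [[-0.966, -0.258, -0.007], [-0.258, 0.966, -0.012], [0.01, -0.01, -1.0]]
force: [-0.5, 0.5, 0.9]
opening: 1.003
```

>>> carry_out --grip '[1, 1, 1, 1, 1, 1, 1, 1, 1]' --slide '[[-9, -47, 0], [-9, -47, 0], [-9, -47, 0], [-9, -47, 0], [-9, -47, 0], [-9, -47, 0], [-9, -47, 0], [-9, -47, 0], [-9, -47, 0]]' --twist '[[0, 0, 0], [0, 0, 0], [0, 0, 0], [0, 0, 0], [0, 0, 0], [0, 0, 0], [0, 0, 0], [0, 0, 0], [0, 0, 0]]'

```text
time_s: 1.5
position: [0.3991, 0.1886, 0.3977]
tcp_rot: [[-0.965, -0.264, -0.015], [-0.263, 0.965, -0.015], [0.018, -0.01, -1.0]]
force: [0.3, 0.1, -0.5]
opening: 1.0
```

>>> carry_out --grip '[1, 1, 1, 1, 1, 1, 1, 1, 1, 1, 1, 1]' --slide '[[2, -47, 15], [2, -47, 20], [2, -47, 20], [2, -47, 20], [2, -47, 20], [2, -47, 20], [2, -47, 20], [2, -47, 20], [2, -47, 20], [2, -44, 20], [0, 0, 0], [0, 0, 0]]' --twist '[[0, 0, 0], [0, 0, 0], [0, 0, 0], [0, 0, 0], [0, 0, 0], [0, 0, 0], [0, 0, 0], [0, 0, 0], [0, 0, 0], [0, 0, 0], [0, 0, 0], [0, 0, 0]]'

```text
time_s: 2.7
position: [0.4904, -0.268, 0.2004]
tcp_rot: [[-0.97, -0.244, -0.021], [-0.244, 0.97, -0.005], [0.022, 0.0, -1.0]]
force: [-1.1, -0.1, 0.6]
opening: 1.004
```

```bash
cat >> h.py <<'E'
def plan(P,yaw=None,rows=1,n=None):
    """tool-frame slide (mm) to world P and twist to vertical with tool-y at yaw deg"""
    from scipy.spatial.transform import Rotation as Ro
    s=bot.read_state();R=np.array(s['tcp_rot'])
    d=R.T@(np.array(P)-s['position'])*1000
    if yaw is None: yaw=np.degrees(np.arctan2(R[1,1],R[0,1]))
    a=np.radians(yaw);y=np.array([np.cos(a),np.sin(a),0]);z=np.array([0,0,-1.]);T=np.c_[np.cross(y,z),y,z]
    w=Ro.from_matrix(R.T@T).as_rotvec()
    print('t',s['time_s'].__round__(2),'pos',s['position'].round(4),'yaw',round(np.degrees(np.arctan2(R[1,1],R[0,1])),2),'tilt z',R[:,2].round(4),'F',np.round(s['force'],2),'op',round(s['opening'],3))
    print('slide',d.round(1),'twist',w.round(4))
E
python3 -c "
from h import *
plan((.5015,-.267,.15),104.4)
print(bot.read_state()['joint_positions'])
save('top','top1');save('side','side1')"
```

```text
t 2.7 pos [ 0.4904 -0.268   0.2004] yaw 104.12 tilt z [-0.0212 -0.005  -0.9998] F [-1.11 -0.14  0.62] op 1.004
slide [-12.1  -1.7  50.1] twist [ 0.0003 -0.0218 -0.0048]
[ -39.55830254   27.09434721   92.34874073   -1.13733146   61.31614997
 -143.13024093]
```

>>> carry_out --grip '[1, 1, 1]' --slide '[[-12, -2, 25], [0, 0, 25], [0, 0, 0]]' --twist '[[0, -0.022, -0.005], [0, 0, 0], [0, 0, 0]]'

```text
time_s: 3.1
position: [0.5037, -0.2625, 0.1533]
tcp_rot: [[-0.967, -0.255, 0.006], [-0.255, 0.967, -0.003], [-0.005, -0.005, -1.0]]
force: [-1.3, 0.7, -0.5]
opening: 1.002
```

```bash
python3 -c "
from h import *
plan((.5015,-.267,.076),104.4)
save('side','side2')
import cv2
a=cv2.imread('pics/side2.png')[280:410,300:450]; cv2.imwrite('pics/s2.png',cv2.resize(a,None,fx=4.5,fy=4.5,interpolation=cv2.INTER_CUBIC))"
```

```text
t 3.1 pos [ 0.5037 -0.2625  0.1533] yaw 104.78 tilt z [ 0.006  -0.0031 -1.    ] F [-1.29  0.74 -0.45] op 1.002
slide [ 3.7 -3.4 77.3] twist [-0.0045  0.005   0.0066]
```

View pics/s2.png

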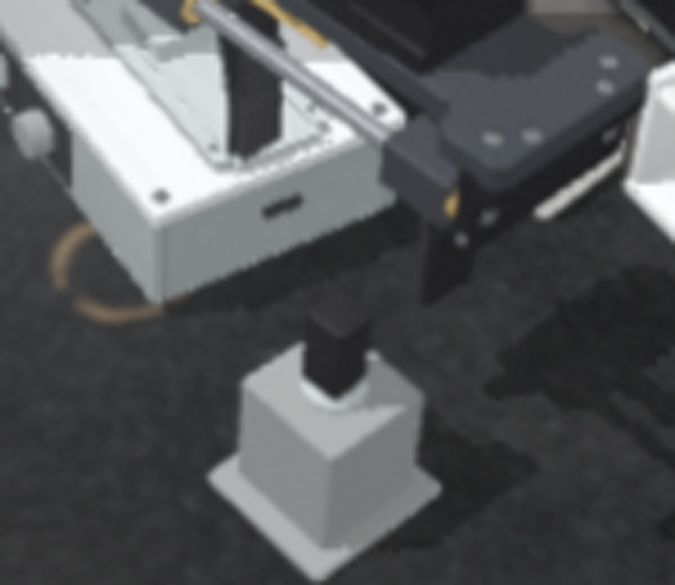

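>>> carry_out --grip '[1, 1, 1, 1, 1]' --slide '[[4, -3, 25], [0, 0, 25], [0, 0, 15], [0, 0, 9], [0, 0, 0]]' --twist '[[-0.004, 0.005, 0.006], [0, 0, 0], [0, 0, 0], [0, 0, 0], [0, 0, 0]]'

```text
time_s: 3.65
position: [0.5077, -0.2668, 0.0889]
tcp_rot: [[-0.967, -0.255, 0.015], [-0.255, 0.967, -0.013], [-0.012, -0.016, -1.0]]
force: [0.6, -0.1, -0.9]
opening: 1.002
```

```bash
python3 -c "
from h import *
plan((.5015,-.267,.076),104.4)"
```

```text
t 3.65 pos [ 0.5077 -0.2668  0.0889] yaw 104.77 tilt z [ 0.0155 -0.0126 -0.9998] F [ 0.61 -0.11 -0.86] op 1.002
slide [ 6.2  1.6 12.8] twist [-0.0161  0.0118  0.0066]
```

>>> carry_out --grip '[1, 1, 1]' --slide '[[6, 1.5, 7], [0, 0, 6], [0, 0, 0]]' --twist '[[-0.016, 0.012, 0.006], [0, 0, 0], [0, 0, 0]]'

```text
time_s: 3.95
position: [0.503, -0.2678, 0.0783]
tcp_rot: [[-0.968, -0.25, 0.003], [-0.25, 0.968, -0.003], [-0.002, -0.004, -1.0]]
force: [0.7, -0.2, -0.3]
opening: 0.996
```

```bash
python3 -c "
from h import *
plan((.5015,-.267,.076),104.4)"
```

```text
t 3.95 pos [ 0.503  -0.2678  0.0783] yaw 104.47 tilt z [ 0.0031 -0.0029 -1.    ] F [ 0.69 -0.2  -0.31] op 0.996
slide [1.3 1.1 2.2] twist [-0.0036  0.0022  0.0011]
```

>>> carry_out --grip '[-0.3, -0.3, -0.3, -0.3, -1, -1, -1, -1]' --slide '[[1, 1, 2], [0, 0, 0], [0, 0, 0], [0, 0, 0], [0, 0, 0], [0, 0, 0], [0, 0, 0], [0, 0, 0]]' --twist '[[-0.003, 0.002, 0], [0, 0, 0], [0, 0, 0], [0, 0, 0], [0, 0, 0], [0, 0, 0], [0, 0, 0], [0, 0, 0]]'

```text
time_s: 4.75
position: [0.5023, -0.2677, 0.0771]
tcp_rot: [[-0.968, -0.249, 0.002], [-0.249, 0.968, -0.002], [-0.001, -0.002, -1.0]]
force: [0.3, 0.0, -0.8]
opening: 0.353
```

```bash
python3 -c "
from h import *
plan((.5015,-.267,.076),104.4)"
```

```text
t 4.75 pos [ 0.5023 -0.2677  0.0771] yaw 104.44 tilt z [ 0.0017 -0.0015 -1.    ] F [ 0.3   0.01 -0.79] op 0.353
slide [0.6 0.8 1.1] twist [-0.0019  0.0013  0.0008]
```

>>> carry_out --grip '[-1, -1, -1, -1, -1, -1]' --slide '[[0, 0, 0], [0, 0, 0], [0, 0, 0], [0, 0, 0], [0, 0, 0], [0, 0, 0]]' --twist '[[0, 0, 0], [0, 0, 0], [0, 0, 0], [0, 0, 0], [0, 0, 0], [0, 0, 0]]'

```text
time_s: 5.35
position: [0.5022, -0.2676, 0.0771]
tcp_rot: [[-0.968, -0.249, 0.002], [-0.249, 0.968, -0.001], [-0.001, -0.002, -1.0]]
force: [-0.2, 0.2, -0.3]
opening: 0.229
```

```bash
python3 -c "
from h import *
plan((.5015,-.267,.076),104.4)"
```

```text
t 5.35 pos [ 0.5022 -0.2676  0.0771] yaw 104.44 tilt z [ 0.0016 -0.0014 -1.    ] F [-0.24  0.18 -0.26] op 0.229
slide [0.6 0.7 1.1] twist [-0.0017  0.0012  0.0007]
```

>>> carry_out --grip '[-1, -1, -1, -1, -1, -1, -1]' --slide '[[0, 0, -8], [0, 0, -15], [0, 0, -25], [0, 0, -30], [0, 0, -30], [0, 0, -25], [0, 0, 0]]' --twist '[[0, 0, 0], [0, 0, 0], [0, 0, 0], [0, 0, 0], [0, 0, 0], [0, 0, 0], [0, 0, 0]]'

```text
time_s: 6.05
position: [0.5019, -0.2673, 0.2154]
tcp_rot: [[-0.968, -0.249, 0.001], [-0.249, 0.968, -0.0], [-0.001, -0.001, -1.0]]
force: [-0.2, -1.1, -2.1]
opening: 0.227
```

```bash
python3 -c "
from h import *
save('top','top3');save('side','side3')
plan((.535,-.0515,.19),104.4)
import cv2
a=cv2.imread('pics/side3.png')[280:410,300:450]; cv2.imwrite('pics/s3.png',cv2.resize(a,None,fx=4.5,fy=4.5,interpolation=cv2.INTER_CUBIC))"
```

```text
t 6.15 pos [ 0.4999 -0.2657  0.2119] yaw 104.42 tilt z [-0.0046  0.0042 -1.    ] F [-0.23  0.92 -0.89] op 0.227
slide [-87.4 198.6  22.6] twist [ 0.0052 -0.0034  0.0003]
```

View pics/s3.png

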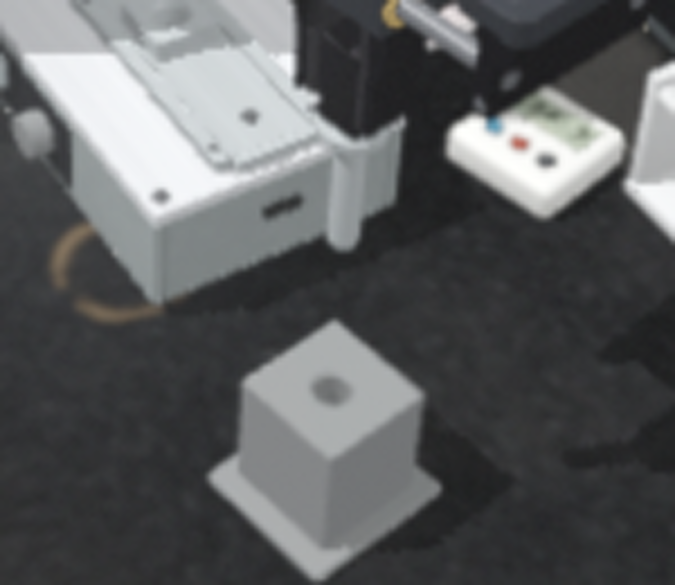

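Run:
```python
from h import *
s=load('side3');t=load('top3')
g=lambda x,y:(x/4.5+300-.39,y/4.5+280-.39)
print('stand hole side',onz(s,*g(332,390),.062),'pin was (.5022,-.2676)')
print('tip side',onz(s,*g(343,244),.142),'TCP .4999 -.2657')
a=cv2.imread('pics/side3.png')[225:345,270:390]; cv2.imwrite('pics/s3b.png',cv2.resize(a,None,fx=5,fy=5,interpolation=cv2.INTER_CUBIC))
a=cv2.imread('pics/top3.png')[235:275,355:415]; cv2.imwrite('pics/t3b.png',cv2.resize(a,None,fx=10,fy=10,interpolation=cv2.INTER_CUBIC))
```

```text
stand hole side [ 0.50157728 -0.26859496  0.062     ] pin was (.5022,-.2676)
tip side [ 0.50131704 -0.26781917  0.142     ] TCP .4999 -.2657
```

View pics/s3b.png

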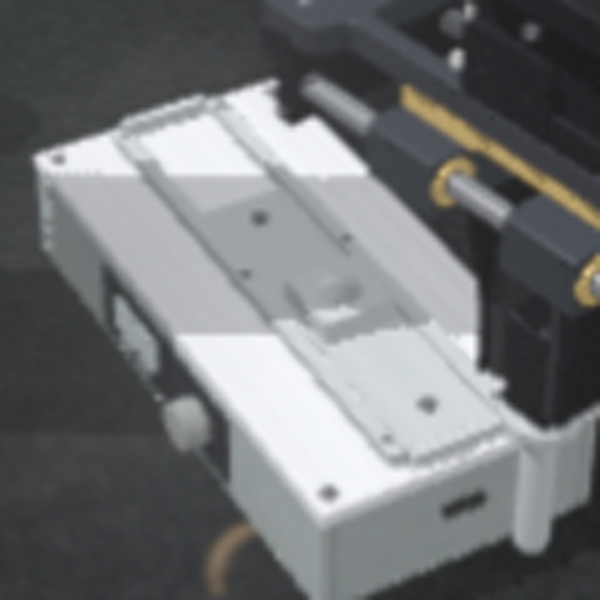

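View pics/t3b.png

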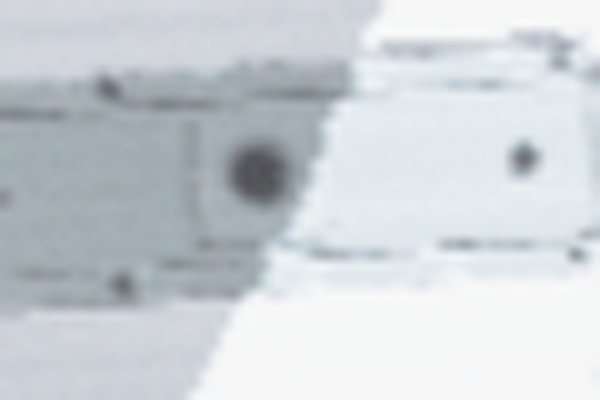

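Run:
```python
from h import *
for f,(v0,v1,u0,u1) in(('top0',(235,275,365,400)),('side0',(265,305,320,360))):
    c=load(f)
    vv,uu=np.mgrid[v0:v1,u0:u1]
    P=np.array([atdepth(c,u,v) for u,v in zip(uu.ravel(),vv.ravel())])
    m=(P[:,2]>.0755)&(P[:,2]<.086);Q=P[m];print(f,m.sum(),np.median(Q[:,2]),cv2.minAreaRect((Q[:,:2]*1000).astype(np.float32)),Q[:,:2].min(0),Q[:,:2].max(0))
c=load('side0'); im=cv2.cvtColor(c['color'],cv2.COLOR_RGB2GRAY)[268:300,320:360]
cv2.imwrite('pics/s0b.png',cv2.resize(cv2.convertScaleAbs(im,alpha=1.0),None,fx=15,fy=15,interpolation=cv2.INTER_CUBIC))
print([proj(c,p).round(1) for p in((.5345,-.0517,.08),(.5354,-.0546,.08))])
```

```text
top0 163 0.07909718094637008 ((533.2799072265625, -52.68311309814453), (55.49256896972656, 83.26142120361328), 2.6692190170288086) [ 0.50457621 -0.09518389] [ 0.56233061 -0.01234283]
side0 176 0.07911464081711617 ((535.3805541992188, -53.109352111816406), (35.38983917236328, 38.78248977661133), 4.368901252746582) [ 0.5177584  -0.07190352] [ 0.55412664 -0.03368613]
[array([336.6, 282.3]), array([337.6, 282.9])]
```

View pics/s0b.png

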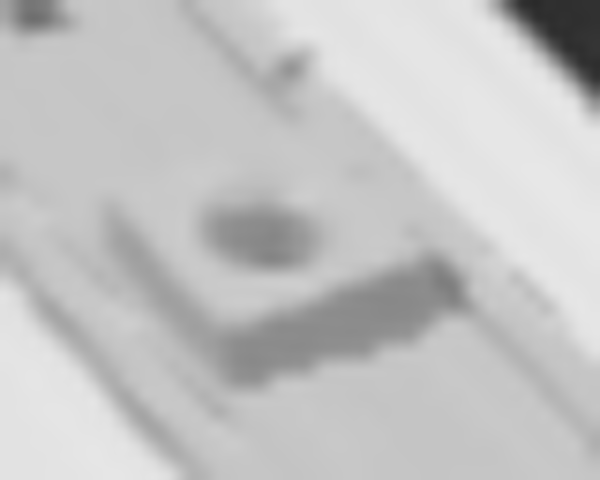

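>>> carry_out --grip '[-1, -1, -1, -1, -1, -1, -1]' --slide '[[-17, 39, 0], [-17, 39, 2], [-17, 39, 5], [-17, 39, 5], [-17, 39, 5], [0, 0, 0], [0, 0, 0]]' --twist '[[0.005, -0.003, 0], [0, 0, 0], [0, 0, 0], [0, 0, 0], [0, 0, 0], [0, 0, 0], [0, 0, 0]]'

```text
time_s: 6.85
position: [0.5272, -0.0476, 0.1817]
tcp_rot: [[-0.969, -0.244, -0.022], [-0.245, 0.97, 0.008], [0.02, 0.013, -1.0]]
force: [-0.1, -0.6, -1.0]
opening: 0.227
```

```bash
python3 -c "
from h import *
plan((.535,-.053,.17),104.4)"
```

```text
t 6.85 pos [ 0.5272 -0.0476  0.1817] yaw 104.15 tilt z [-0.0221  0.0077 -0.9997] F [-0.06 -0.6  -1.01] op 0.227
slide [-6.5 -7.3 11.5] twist [ 0.0129 -0.0195 -0.0043]
```

>>> carry_out --grip '[-1, -1, -1]' --slide '[[-6.5, -7, 5], [0, 0, 0], [0, 0, 0]]' --twist '[[0.013, -0.02, -0.004], [0, 0, 0], [0, 0, 0]]'

```text
time_s: 7.15
position: [0.5328, -0.0543, 0.1735]
tcp_rot: [[-0.969, -0.247, -0.006], [-0.247, 0.969, 0.001], [0.005, 0.003, -1.0]]
force: [-0.1, 0.5, -0.7]
opening: 0.227
```

```bash
python3 -c "
from h import *
plan((.535,-.053,.17),104.4)
c=save('side','side4');save('top','top4')
plan((.535,-.053,.17),104.4)
import cv2
a=cv2.imread('pics/side4.png')[235:315,290:390]; cv2.imwrite('pics/s4.png',cv2.resize(a,None,fx=7,fy=7,interpolation=cv2.INTER_CUBIC))"
```

```text
t 7.15 pos [ 0.5328 -0.0543  0.1735] yaw 104.28 tilt z [-0.0059  0.0014 -1.    ] F [-0.06  0.51 -0.7 ] op 0.227
slide [-2.5  0.7  3.5] twist [ 0.0028 -0.0054 -0.0021]
t 7.25 pos [ 0.5331 -0.0543  0.1738] yaw 104.28 tilt z [-0.005   0.0011 -1.    ] F [-0.07 -0.08 -1.15] op 0.229
slide [-2.2  0.8  3.8] twist [ 0.0023 -0.0046 -0.0021]
```

View pics/s4.png

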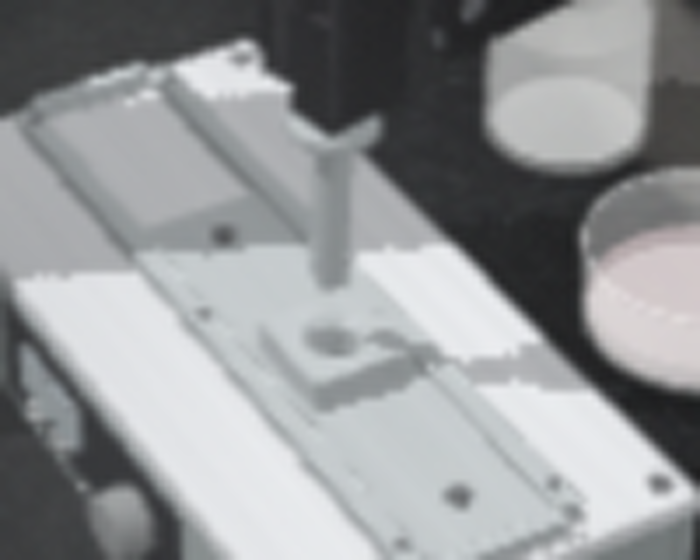

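Run:
```python
from h import *
s=load('side4')
g=lambda x,y:(x/7+290-.43,y/7+235-.43)
print('tip',onz(s,*g(331,284),.1037),'hole',onz(s,*g(333,338),.08))
print('dirs: shift per mm',[ (proj(s,(.533+a,-.054+b,.1037))-proj(s,(.533,-.054,.1037)))*7 for a,b in((.001,0),(0,.001))])
```

```text
tip [ 0.53229381 -0.05707049  0.1037    ] hole [ 0.53470182 -0.05394005  0.08      ]
dirs: shift per mm [array([ 3.04498948, -0.8882057 ]), array([-1.47118089, -1.89949851])]
```

>>> carry_out --grip '[-1, -1, -1]' --slide '[[-2.2, 0.5, 6], [0, 0, 6], [0, 0, 0]]' --twist '[[0.002, -0.005, -0.002], [0, 0, 0], [0, 0, 0]]'

```text
time_s: 7.55
position: [0.5352, -0.0543, 0.1613]
tcp_rot: [[-0.969, -0.247, 0.001], [-0.247, 0.969, 0.0], [-0.001, -0.0, -1.0]]
force: [-0.2, -0.3, -1.9]
opening: 0.231
```

```bash
python3 -c "
from h import *
plan((.535,-.053,.144),104.4)"
```

```text
t 7.55 pos [ 0.5352 -0.0543  0.1613] yaw 104.29 tilt z [ 1.3e-03  2.0e-04 -1.0e+00] F [-0.15 -0.28 -1.95] op 0.231
slide [-0.1  1.3 17.3] twist [-0.0001  0.0013 -0.002 ]
```

>>> carry_out --grip '[-1, -1, -1, -1]' --slide '[[0, 0.8, 5], [0, 0, 3], [0, 0, 3], [0, 0, 0]]' --twist '[[0, 0.001, -0.002], [0, 0, 0], [0, 0, 0], [0, 0, 0]]'

```text
time_s: 7.95
position: [0.5348, -0.0533, 0.149]
tcp_rot: [[-0.968, -0.249, -0.0], [-0.249, 0.968, 0.0], [0.0, 0.0, -1.0]]
force: [1.1, 0.1, -1.6]
opening: 0.227
```

```bash
python3 -c "
from h import *
plan((.535,-.053,.144),104.4)
c=save('side','side5')
import cv2
a=cv2.imread('pics/side5.png')[235:315,290:390]; cv2.imwrite('pics/s5.png',cv2.resize(a,None,fx=7,fy=7,interpolation=cv2.INTER_CUBIC))"
```

```text
t 7.95 pos [ 0.5348 -0.0533  0.149 ] yaw 104.42 tilt z [-3.e-04  1.e-04 -1.e+00] F [ 1.14  0.09 -1.59] op 0.227
slide [-0.3  0.2  5. ] twist [ 0.0002 -0.0003  0.0004]
```

View pics/s5.png

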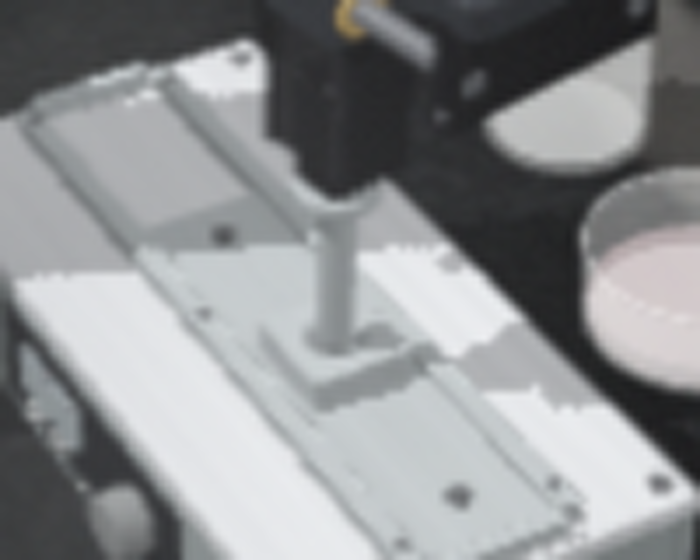

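>>> carry_out --grip '[-1, -1, -1, -1]' --slide '[[0, 0, 2.5], [0, 0, 2.5], [0, 0, 2.5], [0, 0, 0]]' --twist '[[0, 0, 0], [0, 0, 0], [0, 0, 0], [0, 0, 0]]'

```text
time_s: 8.4
position: [0.5354, -0.0531, 0.1416]
tcp_rot: [[-0.968, -0.249, 0.001], [-0.249, 0.968, 0.0], [-0.001, -0.0, -1.0]]
force: [0.4, -0.1, -1.8]
opening: 0.228
```

```bash
python3 -c "
from h import *
plan((.535,-.053,.125),104.4)"
```

```text
t 8.4 pos [ 0.5354 -0.0531  0.1416] yaw 104.42 tilt z [ 1.4e-03  3.0e-04 -1.0e+00] F [ 0.41 -0.06 -1.78] op 0.228
slide [ 0.4  0.2 16.6] twist [-0.0001  0.0014  0.0004]
```

>>> carry_out --grip '[-1, -1, -1, -1, -1, -1]' --slide '[[0, 0, 5], [0, 0, 5], [0, 0, 4], [0, 0, 3], [0, 0, 2], [0, 0, 0]]' --twist '[[0, 0.001, 0], [0, 0, 0], [0, 0, 0], [0, 0, 0], [0, 0, 0], [0, 0, 0]]'

```text
time_s: 9.0
position: [0.5355, -0.053, 0.1206]
tcp_rot: [[-0.969, -0.249, 0.0], [-0.249, 0.969, 0.0], [-0.0, 0.0, -1.0]]
force: [-0.2, 0.7, -0.7]
opening: 0.23
```

```bash
python3 -c "
from h import *
plan((.535,-.053,.115),104.4)"
```

```text
t 9.0 pos [ 0.5355 -0.053   0.1206] yaw 104.41 tilt z [ 1.e-04  2.e-04 -1.e+00] F [-0.19  0.73 -0.66] op 0.23
slide [0.5 0.2 5.6] twist [0.0001 0.0002 0.0002]
```

>>> carry_out --grip '[-1, -1, -1, -1, -1, -1]' --slide '[[0, 0, 2], [0, 0, 2], [0, 0, 1.5], [0, 0, 1.5], [0, 0, 1], [0, 0, 0]]' --twist '[[0, 0, 0], [0, 0, 0], [0, 0, 0], [0, 0, 0], [0, 0, 0], [0, 0, 0]]'

```text
time_s: 9.6
position: [0.5358, -0.0531, 0.1133]
tcp_rot: [[-0.969, -0.249, 0.001], [-0.249, 0.969, -0.0], [-0.001, -0.0, -1.0]]
force: [-1.5, -0.0, 2.2]
opening: 0.225
```

```bash
python3 -c "
from h import *
plan((.535,-.053,.112),104.4)
c=save('side','side6')
plan((.535,-.053,.112),104.4)
import cv2
a=cv2.imread('pics/side6.png')[235:315,290:390]; cv2.imwrite('pics/s6.png',cv2.resize(a,None,fx=7,fy=7,interpolation=cv2.INTER_CUBIC))"
```

```text
t 9.6 pos [ 0.5358 -0.0531  0.1133] yaw 104.42 tilt z [ 1.e-03 -1.e-04 -1.e+00] F [-1.5  -0.03  2.23] op 0.225
slide [0.8 0.3 1.3] twist [-0.0004  0.001   0.0003]
t 9.65 pos [ 0.5358 -0.0531  0.1133] yaw 104.42 tilt z [ 1.e-03 -1.e-04 -1.e+00] F [-1.06  0.72  2.39] op 0.229
slide [0.7 0.3 1.3] twist [-0.0004  0.001   0.0003]
```

View pics/s6.png

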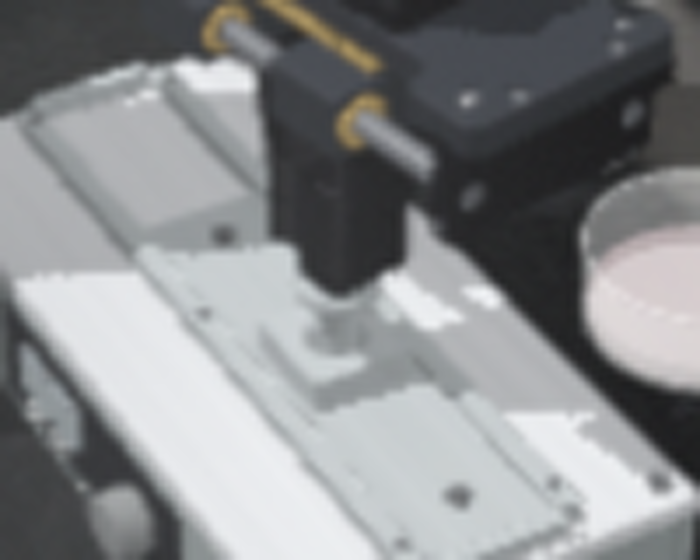

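>>> carry_out --grip '[-1, -1, -1, -1, -1, -1, -1]' --slide '[[0.2, 2, 1], [-0.35, 2, 0.5], [-0.35, 2, 0.2], [-0.35, 2, 0.2], [-0.35, 2, 0.2], [-0.35, 2, 0], [0, 0, 0]]' --twist '[[0, 0.001, 0], [0, 0, 0], [0, 0, 0], [0, 0, 0], [0, 0, 0], [0, 0, 0], [0, 0, 0]]'

```text
time_s: 10.35
position: [0.5362, -0.045, 0.1128]
tcp_rot: [[-0.968, -0.253, 0.005], [-0.253, 0.967, -0.01], [-0.002, -0.011, -1.0]]
force: [-0.9, -4.1, 3.0]
opening: 0.226
```

```bash
cat >> h.py <<'E'
def st(y0=-.053,x0=.5352):
    s=bot.read_state();p=s['position'];a=np.radians(4.4)
    d=np.array([p[0]-x0,p[1]-y0]);al=d@[-np.sin(a),np.cos(a)];ac=d@[np.cos(a),np.sin(a)]
    print('along %.1f across %.1f mm'%(al*1e3,ac*1e3)); plan((x0-np.sin(a)*al,y0+np.cos(a)*al,.112),104.4)
E
python3 -c "
from h import *
st()"
```

```text
along 7.9 across 1.6 mm
t 10.35 pos [ 0.5362 -0.045   0.1128] yaw 104.64 tilt z [ 0.0048 -0.01   -0.9999] F [-0.94 -4.07  3.04] op 0.226
slide [1.6 0.3 0.8] twist [-0.0109  0.0022  0.0042]
```

>>> carry_out --grip '[-1, -1, -1, -1, -1, -1]' --slide '[[0.6, 2, 0.4], [0, 2, 0.3], [-0.2, 2, 0.3], [-0.2, 2, 0.3], [-0.35, 2, 0.2], [0, 0, 0]]' --twist '[[-0.011, 0.002, 0.004], [-0.002, 0, 0], [-0.002, 0, 0], [-0.002, 0, 0], [-0.002, 0, 0], [0, 0, 0]]'

```text
time_s: 10.95
position: [0.5356, -0.0359, 0.1123]
tcp_rot: [[-0.968, -0.249, 0.002], [-0.249, 0.968, 0.007], [-0.004, 0.006, -1.0]]
force: [-1.3, -4.2, 3.5]
opening: 0.227
```

```bash
python3 -c "
from h import *
st()"
```

```text
along 17.1 across 1.7 mm
t 10.95 pos [ 0.5356 -0.0359  0.1123] yaw 104.42 tilt z [ 0.002   0.0068 -1.    ] F [-1.33 -4.16  3.52] op 0.227
slide [1.7 0.3 0.3] twist [0.0061 0.0036 0.0003]
```

>>> carry_out --grip '[-1, -1, -1, -1, -1, -1]' --slide '[[0.7, 2, 0.3], [0.4, 2, 0.3], [0, 2, 0.3], [-0.2, 2, 0.2], [-0.3, 2, 0.2], [0, 0, 0]]' --twist '[[0.004, 0.003, 0], [-0.002, 0, 0], [-0.002, 0, 0], [-0.002, 0, 0], [-0.002, 0, 0], [0, 0, 0]]'

```text
time_s: 11.55
position: [0.5347, -0.0266, 0.1121]
tcp_rot: [[-0.968, -0.25, 0.004], [-0.25, 0.968, 0.007], [-0.005, 0.006, -1.0]]
force: [0.8, -4.8, 4.7]
opening: 0.229
```

```bash
python3 -c "
from h import *
st()"
```

```text
along 26.4 across 1.6 mm
t 11.55 pos [ 0.5347 -0.0266  0.1121] yaw 104.46 tilt z [ 0.0036  0.0074 -1.    ] F [ 0.79 -4.76  4.68] op 0.229
slide [1.5 0.3 0.1] twist [0.0063 0.0053 0.001 ]
```

>>> carry_out --grip '[-1, -1, -1, -1, -1, -1]' --slide '[[0.5, 2, 0.2], [0, 2, 0.2], [0, 2, 0.2], [-0.2, 2, 0.2], [-0.3, 2, 0.2], [0, 0, 0]]' --twist '[[0.004, 0.004, 0.001], [-0.002, 0, 0], [-0.002, 0, 0], [-0.002, 0, 0], [-0.002, 0, 0], [0, 0, 0]]'

```text
time_s: 12.15
position: [0.5326, -0.0154, 0.111]
tcp_rot: [[-0.969, -0.248, -0.0], [-0.248, 0.969, 0.012], [-0.003, 0.012, -1.0]]
force: [0.5, -0.1, -1.4]
opening: 0.229
```

```bash
python3 -c "
from h import *
st()"
```

```text
along 37.7 across 0.3 mm
t 12.15 pos [ 0.5326 -0.0154  0.111 ] yaw 104.34 tilt z [-1.000e-04  1.220e-02 -9.999e-01] F [ 0.51 -0.09 -1.39] op 0.229
slide [ 0.3  0.1 -1. ] twist [ 0.0119  0.003  -0.001 ]
```

>>> carry_out --grip '[-1, -1, -1, -1]' --slide '[[0, 0.8, 0.7], [0, 0, 1], [0, 0, 1], [0, 0, 0]]' --twist '[[0.012, 0.003, 0], [0, 0, 0], [0, 0, 0], [0, 0, 0]]'

```text
time_s: 12.55
position: [0.5326, -0.0134, 0.1068]
tcp_rot: [[-0.969, -0.248, -0.0], [-0.248, 0.969, 0.0], [0.0, 0.0, -1.0]]
force: [0.6, -3.0, 0.5]
opening: 0.228
```

```bash
python3 -c "
from h import *
st()"
```

```text
along 39.6 across 0.4 mm
t 12.55 pos [ 0.5326 -0.0134  0.1068] yaw 104.35 tilt z [-1.e-04  1.e-04 -1.e+00] F [ 0.58 -3.02  0.45] op 0.228
slide [ 0.4  0.1 -5.2] twist [ 0.0001 -0.     -0.0009]
```

>>> carry_out --grip '[-1, -1, -1, -1, -1]' --slide '[[0.2, -0.6, 1], [0, 0, 2], [0, 0, 2], [0, 0, 2], [0, 0, 0]]' --twist '[[0, 0, 0], [0, 0, 0], [0, 0, 0], [0, 0, 0], [0, 0, 0]]'

```text
time_s: 13.05
position: [0.5325, -0.0137, 0.0988]
tcp_rot: [[-0.969, -0.246, -0.0], [-0.246, 0.969, 0.002], [-0.0, 0.002, -1.0]]
force: [2.3, -1.8, -0.4]
opening: 0.225
```

```bash
python3 -c "
from h import *
st()"
```

```text
along 39.4 across 0.3 mm
t 13.05 pos [ 0.5325 -0.0137  0.0988] yaw 104.27 tilt z [-2.0e-04  1.6e-03 -1.0e+00] F [ 2.29 -1.82 -0.36] op 0.225
slide [  0.3   0.1 -13.2] twist [ 0.0016  0.0002 -0.0023]
```

>>> carry_out --grip '[-1, -1, -1, -1]' --slide '[[0, -0.3, 1.5], [0, 0, 1], [0, 0, 0.7], [0, 0, 0]]' --twist '[[0.001, 0, 0], [0, 0, 0], [0, 0, 0], [0, 0, 0]]'

```text
time_s: 13.45
position: [0.5323, -0.0138, 0.0952]
tcp_rot: [[-0.969, -0.246, -0.001], [-0.246, 0.969, 0.001], [0.0, 0.001, -1.0]]
force: [1.0, -1.0, -1.1]
opening: 0.228
```

```bash
python3 -c "
from h import *
st()"
```

```text
along 39.3 across 0.2 mm
t 13.45 pos [ 0.5323 -0.0138  0.0952] yaw 104.25 tilt z [-5.0e-04  1.1e-03 -1.0e+00] F [ 0.98 -1.04 -1.08] op 0.228
slide [  0.2   0.  -16.8] twist [ 0.0012 -0.0003 -0.0026]
```

Almost home; I'll press gently until I feel the collar contact.

>>> carry_out --grip '[-1, -1, -1]' --slide '[[0, 0, 0.5], [0, 0, 0.5], [0, 0, 0]]' --twist '[[0.001, 0, 0], [0, 0, 0], [0, 0, 0]]'

```text
time_s: 13.75
position: [0.5323, -0.0137, 0.0951]
tcp_rot: [[-0.969, -0.246, -0.0], [-0.246, 0.969, -0.0], [0.0, -0.0, -1.0]]
force: [1.2, -1.9, -1.3]
opening: 0.229
```

```bash
python3 -c "
from h import *
st()
save('side','side7');save('top','top7')
a=cv2.imread('pics/side7.png')[225:305,280:380]; cv2.imwrite('pics/s7.png',cv2.resize(a,None,fx=7,fy=7,interpolation=cv2.INTER_CUBIC))"
```

```text
along 39.4 across 0.1 mm
t 13.75 pos [ 0.5323 -0.0137  0.0951] yaw 104.26 tilt z [-0. -0. -1.] F [ 1.21 -1.9  -1.32] op 0.229
slide [  0.1   0.  -16.9] twist [-0.     -0.     -0.0025]
```

View pics/s7.png

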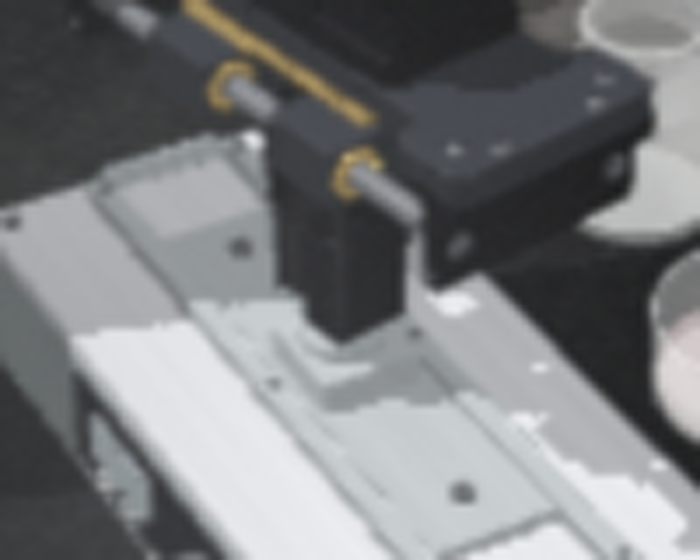

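>>> carry_out --grip '[-1, -1, -1]' --slide '[[0, 0, 1], [0, 0, 1], [0, 0, 1]]' --twist '[[0, 0, 0], [0, 0, 0], [0, 0, 0]]'

```text
time_s: 14.15
position: [0.5324, -0.0137, 0.095]
tcp_rot: [[-0.969, -0.247, 0.001], [-0.247, 0.969, -0.0], [-0.0, -0.0, -1.0]]
force: [-2.0, -0.7, 8.2]
opening: 0.226
```

```bash
python3 -c "
from h import *
st()"
```

```text
along 39.4 across 0.2 mm
t 14.15 pos [ 0.5324 -0.0137  0.095 ] yaw 104.27 tilt z [ 5.e-04 -4.e-04 -1.e+00] F [-2.03 -0.68  8.19] op 0.226
slide [  0.2   0.  -17. ] twist [-0.0005  0.0004 -0.0022]
```

Hard contact (about 9.5 N, no more travel) at the predicted home height, z = 0.095. Releasing now.

>>> carry_out --grip '[-1, -0.3, -0.3, -0.1, 0.1, 0.1]' --slide '[[0, 0, 0], [0, 0, 0], [0, 0, 0], [0, 0, 0], [0, 0, 0], [0, 0, 0]]' --twist '[[0, 0, 0], [0, 0, 0], [0, 0, 0], [0, 0, 0], [0, 0, 0], [0, 0, 0]]'

```text
time_s: 14.75
position: [0.529, -0.0117, 0.0934]
tcp_rot: [[-0.969, -0.246, -0.007], [-0.246, 0.969, 0.003], [0.006, 0.005, -1.0]]
force: [0.6, 0.3, 1.2]
opening: 0.509
```

```bash
python3 -c "
from h import *
st()"
```

```text
along 41.6 across -3.0 mm
t 14.75 pos [ 0.529  -0.0117  0.0934] yaw 104.23 tilt z [-0.007   0.0034 -1.    ] F [0.6  0.34 1.24] op 0.509
slide [ -2.9  -0.4 -18.6] twist [ 0.005 -0.006 -0.003]
```

>>> carry_out --grip '[0.1, 0.1, 0.1, 0.1, 0.1, 0.1, 0.1]' --slide '[[-1, -1.5, -10], [0, 0, -15], [0, 0, -25], [0, 0, -30], [0, 0, -40], [0, 0, -40], [0, 0, 0]]' --twist '[[0, 0, 0], [0, 0, 0], [0, 0, 0], [0, 0, 0], [0, 0, 0], [0, 0, 0], [0, 0, 0]]'

```text
time_s: 15.45
position: [0.5317, -0.0138, 0.262]
tcp_rot: [[-0.969, -0.245, -0.009], [-0.245, 0.969, 0.004], [0.007, 0.006, -1.0]]
force: [1.1, -0.3, -0.6]
opening: 0.554
```

>>> carry_out --grip '[0.1, 0.1, 0.1, 0.1, 0.1]' --slide '[[30, 0, -20], [30, 0, -20], [30, 0, 0], [30, 0, 0], [0, 0, 0]]' --twist '[[0, 0, 0], [0, 0, 0], [0, 0, 0], [0, 0, 0], [0, 0, 0]]'

```text
time_s: 15.95
position: [0.412, -0.044, 0.3057]
tcp_rot: [[-0.969, -0.247, -0.005], [-0.247, 0.969, 0.003], [0.005, 0.004, -1.0]]
force: [0.1, 1.1, 0.2]
opening: 0.549
```

```bash
python3 -c "
from h import *
st()
save('side','side8');save('top','top8')
a=cv2.imread('pics/side8.png')[180:360,220:440]; cv2.imwrite('pics/s8.png',cv2.resize(a,None,fx=3.3,fy=3.3,interpolation=cv2.INTER_CUBIC))
t=load('top8')
for c,(v0,v1,u0,u1) in((load('side8'),(240,300,300,360)),(t,(230,275,350,390))):
    vv,uu=np.mgrid[v0:v1,u0:u1]
    P=np.array([atdepth(c,u,v) for u,v in zip(uu.ravel(),vv.ravel())])
    m=(P[:,2]>.115)&(P[:,2]<.14);Q=P[m]
    if len(Q):print(m.sum(),np.median(Q[:,2]),Q.mean(0))
"
```

```text
along 18.4 across -122.1 mm
t 15.95 pos [ 0.412  -0.044   0.3057] yaw 104.3 tilt z [-0.0053  0.0026 -1.    ] F [0.15 1.13 0.2 ] op 0.549
slide [-121.2  -21.8  193.1] twist [ 0.0039 -0.0045 -0.0017]
88 0.12315550511616796 [ 0.53089228 -0.01846255  0.12200077]
67 0.12379065739145201 [ 0.53089756 -0.01228947  0.12369056]
```

View pics/s8.png

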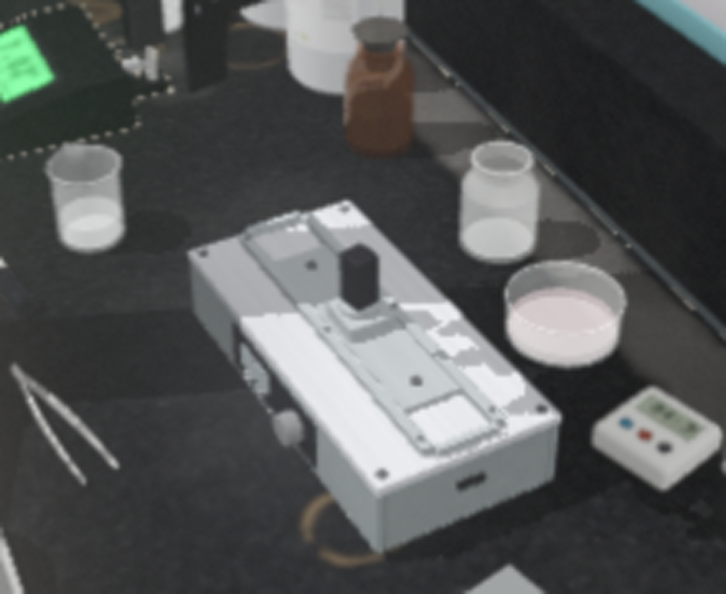

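View pics/top8.png

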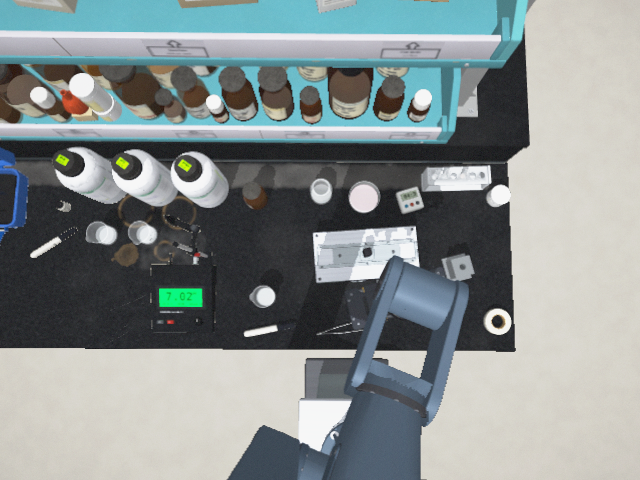

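The pin stands upright, with its collar on the bush at side crop (360,305). The grip top measures about 0.1235 m; home should be 0.125 m, and the depth reading in the stand was about 1.5 mm low too. The glassware is where it was.

```bash
python3 -c "
from rig import bot
print(bot.hand_in())"
```

```text
the job is handed in; nothing more can be done
None
```

The shaker is locked. I took the pin out of its stand, put it down through the bush and slid it about 38 mm along +y with the tip pressing on the carriage at roughly 4–6 N. At that point the force dropped away as the tip found the hole. I seated the pin, let go and moved the arm clear, handing in at about 16 s of the 67 s allowed.

**What the last checks showed:**
- **Seating:** the pin stopped at the predicted home height (tool at z = 0.095 m) with firm contact. The press there read about 9.5 N. Every force reading I took was well under 35 N, but I only have readings from the end of each move.
- **Pin height:** the grip top reads about 0.1235 m against 0.125 m expected. The same camera read about 1.5 mm low on the pin in its stand, so I take it as home.
- **Surroundings:** the final pictures show the pin upright with its collar on the bush. The beaker, jar, dish and bottle look unmoved by eye; I did not measure them again.

**What disagreed:**
- The two cameras differed by about 6 mm in y on the bush position. I settled it with the known pin position and a picture of the pin tip above the bush.
- While I was opening the fingers, the gripper drifted about 4 mm sideways. Forces stayed near zero and the pin stayed in place.

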